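# Draw the shoehorn out of the half-decked shoe box and hold it up

### The arm

A 6-joint arm with a two-finger parallel gripper is mounted at the origin on the work surface. World frame = base frame: x ahead of the robot, y to its left, z up, the work surface at z = 0. Lengths are in m, angles in degrees, forces in N, time in s.
With the tool pointing down it reaches from about 0.375 to 0.9 m from the base axis. Payload 3.1 kg.
Tool frame: the origin (TCP) lies on the centre line of the jaws, within the pads' length; the fingertips stand 25 mm ahead of it and the grasp point (between the pads) lies 6 mm ahead of it; z points along the fingers, y is the line along which they close (so a half turn about z gives the same grasp; the last joint's range is limited). The gripper opens to 87 mm and grips with 3 to 60 N. Pads are 19 mm wide; open, the fingers measure 117 mm over their backs; the gripper's body (75 mm by 190 mm) begins 51 mm behind the grasp point.
Start: joints at [62.825, 30.224, 82.088, -0, 67.689, -10.227], TCP at [0.182, 0.598, 0.248] pointing down, gripper open.
Joint ranges: [-176.69, 176.69], [-43.24, 126.21], [12.49, 139.97], [-82, 262], [0, 151.66], [-163.58, 163.58]. Speed limits (degrees/s): [159.86, 159.86, 180, 180, 180, 180].

### API

Orientations are given as a 3x3 rotation matrix whose columns are the frame's x, y, z axes.
In Python, from rig import bot, cams, models gives the robot as it stands. The module is installed in compiled form; this text tells all that it offers.
- The arm moves only by the shell command python3 -m handwheel 'ROWS' [OPENING]. ROWS is JSON, a list of rows, each a list of 6 numbers: the shift along the world's x, y, z each as a share of 1 m, from -1 to 1, then the turn, a rotation vector about the world's x, y, z each as a share of 2 rad, from -1 to 1. In form: [[dx, dy, dz, wx, wy, wz], ...]. A call has exactly 8 rows; each row is the pose to reach, as a shift and turn from the pose commanded when the call began; what a row does not reach only later rows make up. A row lasts 1/12 s, in which the tool goes at most 41.7 mm and 7.16 degrees, less where a joint would pass 70% of its speed; a pose out of reach is approached as far as the arm can. A call with a number of a shift or a turn outside -1 to 1 is refused whole. A call with a gripper value outside its range is refused whole. OPENING is the opening, from -1 (shut) to 1 (fully open), so that 0 is half open, set as the call begins (- or left out, the last holds). The fingers move at their own pace and stop on an object; the grip force is fixed at half the most. Time passes only in rows, so rows that repeat a pose let the fingers close, or fill a call up. It gives the time, the measured TCP pose, the force, the opening and the grip force at its end, in the units of the state.
- bot.read_state(): the state, without advancing time (a new reading comes with each control period).
- cams.capture(name): name is "side" or "top"; returns (picture, depth): 480x640x3 uint8, blue, green, red; 480x640 float32, m along the optical axis (not along the pixel's ray), 0 where there is no reading.
- cams.calibration(name): a dict with "mtx" (3x3 intrinsics, pixels), "R" (3x3) and "t" (3): a world point X has camera coordinates R X + t. Camera axes: x right, y down, z forward; pixel columns grow to the right and rows downward; lengths in m; the calibration is good to about 2 mm. A picture is of the moment at which its call begins. calibration takes no time and is no camera call.
- bot.hand_in(): hands the job in; it is judged then, once.
Trained networks look in the newest picture that a camera, given by its name, has taken for a name from the list of things; names that differ only in an ending like _2 or _b are one class to them, and where a whole thing is asked for, a point or a joint stands for the part that bears it (a point fixed in the world has none). Each returns a list of dicts, best first, with "conf" (0 to 1); they miss things now and then, are a little off and sometimes report something else, mostly with a low value. They report only what shows in the picture. A call takes as long as a camera call. They do not tell look-alikes from the thing itself.
- models.spot_in(query, camera): "position" ([column, row] in pixels, amid what is visible of it).
- models.tip_of(query, camera): "position" ([column, row] in pixels: a listed point, or the origin of a listed thing).
The state is a dict: "time_s": time; "joint_positions": joint angles; "qvel": joint speeds; "tau": joint torques, N m; "position": TCP position; "tcp_rot": TCP orientation; "force": force on the tool from outside, world axes, zero at the start; "moment": the same for the moment, N m; "opening": opening from 0.0 (shut) to 1.0 (fully open); "grasp_force": force on a finger pad.
Only numpy, scipy, OpenCV 4.12 (cv2) and the standard library are available. Lean on these libraries where they do the work, as an engineer would, in place of code of your own. Each camera call takes 0.05 s, during which the arm holds its last target. There are 200 camera calls.

### The job

Somebody is about to put their shoes on: push the half-open lid of the bamboo box fully back so that it stays open past upright, then take the steel shoehorn by its handle and draw it out handle first, tilting it diagonally so that the long blade comes from under the fixed half of the top without being forced against the box. Finish while still holding the shoehorn in the gripper, still and well clear above the level of the box with nothing else touching it; leave the key fob, the earbud case and the bowl where they are.

Things in the scene. Friction and masses are not known exactly. Their poses are not given: they have to be found in the camera images.
- box: Bamboo shoe box, fixed in place. 140 (x) x 286 (y) x 80 mm high; origin at the centre of its underside, y along it, z up. Inner wall faces at x = +-62, y = +-135 mm; inside floor at z = 10 mm. From y = -143 to +5 mm its top is a fixed deck, the key tray (underside z = 72, upper face z = 80 mm); the rest, y = +5 to +135 mm, is the opening under the hinged lid, rims at z = 72 mm.
- opening (a point): Point fixed on the box: centre of the opening (130 mm along box y, 124 mm along box x), at box x = 0, y = +70, z = 76 mm.
- lid (a joint): Angle of the lid in rad: 0 shut, 1.57 upright, 1.95 fully back at its stop. It starts half open (0.9 to 1.25). The hinge is stiff and stays where it is left; pushing the free edge takes 1 to 3 N.
- lid_edge (a point): Middle of the lid's free edge. The lid is a panel 140 mm deep, 136 mm wide, 8 mm thick. Its hinge line runs along box y at box x = +70, z = 80 mm, on the far side from the robot; as it opens, the free edge moves away from the robot, in box +x, at most 140 mm above the hinge line.
- shoehorn: Steel shoehorn, 224 mm long, 0.1 kg, flat on the box floor along box y, handle under the opening, blade under the deck. Origin under its middle; x from blade to handle, z up. Handle: bar x = 0 to +112 mm, 16 mm wide, z = 3 to 13 mm (its curled end reaches down to z = 0). Blade: shallow dish x = -112 to 0 mm, up to 38 mm wide, 9 mm high, end rounded.
- handle_grip (a point): Good place to grip the handle: shoehorn x = +75 mm, mid-width, 8 mm above its underside.
- blade_tip (a point): Far end of the blade: shoehorn x = -112 mm, 1.5 mm above its underside.
- key_fob: Silver car key fob, 36 x 68 x 14 mm, lying on the deck of the box; origin under its centre. Leave it alone.
- earbud_case: Green plastic earbud case, 46 x 60 x 26 mm, on the console in front of the box; origin under its centre. Leave it alone.
- bowl: Speckled stoneware bowl, 144 mm across and 56 mm high, on the console to the right of the box; origin under its centre. Leave it alone.
Mind the look-alikes: they are no part of the job. Of the things that look like the shoehorn, the smallest one is meant.

How it is judged (in metres and radians):
On the way, in this order (a step that is already met when the one before it is completed fails the run):
1. the lid is pushed back past upright (beyond 1.65 rad) while the shoehorn still lies in the box (value of joint lid above 1.65 rad and z of handle_grip in the frame of box below 0.05 m), for 0.2 s.
2. the handle is up through the opening in the fingers, the shoehorn tilted, its blade tip still down in the box (z of handle_grip in the frame of box above 0.085 m and z of blade_tip in the frame of box below 0.07 m and y of blade_tip in the frame of box below 0.135 m and contact force between the fingers and shoehorn above 1 N and distance between the grasp point and handle_grip below 0.08 m), for 0.1 s.
At the end, for the whole second after the job is handed in: The shoehorn is held by its handle in the fingers (within 80 mm of handle_grip), still, blade tip and handle both over 110 mm above the console (30 mm above the box's top), not touching the box or lid; the lid stands open past upright (over 1.65 rad) (height (world z) of each of blade_tip, handle_grip above 0.11 m and contact force between the fingers and shoehorn above 1 N and contact force between shoehorn and box below 0.1 N and linear speed of shoehorn below 0.03 m/s and angular speed of shoehorn below 0.2 rad/s and value of joint lid above 1.65 rad and distance between the grasp point and handle_grip below 0.08 m); the arm keeps its last pose, push and grip.
It fails at once if the shoehorn is forced against the box (more than 30 N) (contact force between shoehorn and box above 30 N).
It fails at once if the key fob is moved by more than 20 mm (distance of key_fob from where it was at the start of the episode above 0.02 m).
It fails at once if the earbud case is moved by more than 20 mm (distance of earbud_case from where it was at the start of the episode above 0.02 m).
It fails at once if the bowl is moved by more than 20 mm (distance of bowl from where it was at the start of the episode above 0.02 m).
It also fails if it takes over 56 s, if anything falls off the work surface, if the arm or the gripper's body presses on something with over 40 N, if the wrist force passes 120 N, or if a joint passes its speed limit or range.

## Working session

There is one attempt and no reset: what is moved stays moved. The work goes in short steps, Python scripts to look and compute and a shell command to move; the robot and the scene stay as the last step left them, time stands still between calls to the robot, and variables do not carry over. Pictures are saved under pics/ and viewed, at most 10 in all, crops included, and the job is handed in when it is done.

```bash
mkdir -p pics; cat > h.py <<'E'
import numpy as np,cv2
from rig import bot,cams,models
def cap(n,save=None):
    im,d=cams.capture(n)
    if save: cv2.imwrite('pics/'+save,im)
    return im,d
def ray(n,px,z):
    c=cams.calibration(n);R,t=np.array(c['R']),np.array(c['t']).ravel()
    v=R.T@np.linalg.inv(c['mtx'])@[px[0],px[1],1];o=-R.T@t
    return o+v*(z-o[2])/v[2]
def cloud(n,d):
    c=cams.calibration(n);R,t=np.array(c['R']),np.array(c['t']).ravel()
    v,u=np.mgrid[:480,:640];P=np.stack([u,v,np.ones_like(u)],-1)@np.linalg.inv(c['mtx']).T*d[...,None]
    return (P-t)@R
E
python3 - <<'E'
from h import *
for n in('top','side'):
    im,d=cap(n,n+'0.png'); X=cloud(n,d); np.save(n+'0.npy',X)
    for q in ['box','opening','lid_edge','shoehorn','handle_grip','blade_tip','key_fob','earbud_case','bowl']:
        for f in ('tip_of',):
            r=getattr(models,f)(q,n)
            for k in r[:4]:
                u,v=map(int,k['position']); print(n,q,np.round(k['position']),round(k['conf'],2),np.round(X[min(v,479),min(u,639)],3))
print(bot.read_state())
E
```

```text
top box [264. 209.] 0.63 [0.517 0.061 0.079]
top opening [228. 209.] 0.81 [0.533 0.142 0.011]
top lid_edge [211. 186.] 0.72 [0.531 0.138 0.21 ]
top shoehorn [142. 328.] 0.86 [0.282 0.307 0.017]
top shoehorn [268. 213.] 0.8 [0.511 0.053 0.08 ]
top shoehorn [400. 313.] 0.64 [ 0.318 -0.216  0.018]
top shoehorn [227. 212.] 0.28 [0.525 0.144 0.009]
top handle_grip [448. 300.] 0.89 [ 0.346 -0.314  0.016]
top handle_grip [227. 220.] 0.88 [0.506 0.143 0.026]
top blade_tip [326. 339.] 0.98 [ 0.264 -0.067 -0.001]
top blade_tip [171. 394.] 0.7 [0.153 0.242 0.007]
top key_fob [308. 191.] 0.89 [ 0.551 -0.028  0.094]
top earbud_case [265. 276.] 0.8 [0.391 0.061 0.026]
top bowl [462. 186.] 0.71 [ 0.588 -0.352  0.002]
side box [328. 230.] 0.81 [ 0.486 -0.007  0.081]
side opening [308. 194.] 0.96 [0.542 0.201 0.024]
side lid_edge [314. 142.] 0.66 [ 0.703  0.464 -0.001]
side shoehorn [303. 352.] 0.83 [ 0.308 -0.225  0.016]
side shoehorn [196. 209.] 0.68 [0.268 0.316 0.004]
side handle_grip [341. 384.] 0.66 [ 0.338 -0.316  0.017]
side handle_grip [226. 187.] 0.61 [0.366 0.347 0.018]
side handle_grip [3
[... 442 characters left out ...]
 -1.46915442e-03,
        6.76897498e+01, -1.02273756e+01]), 'qvel': array([ 0.03717718, -0.04094113,  0.01191278,  0.13810264,  0.04348278,
       -0.05878149]), 'tau': array([ 5.30481375e-04, -4.40011239e+01, -1.76991391e+01,  6.35331147e-02,
        5.02464222e-02,  2.77485235e-08]), 'position': array([0.18216079, 0.59784213, 0.24756172]), 'tcp_rot': array([[-9.56571573e-01,  2.91497557e-01,  2.51650477e-05],
       [ 2.91497557e-01,  9.56571573e-01, -2.92300579e-06],
       [-2.49242183e-05,  4.53948568e-06, -1.00000000e+00]]), 'force': array([ 0.54318565, -0.92323868, -0.34943774]), 'moment': array([ 0.0027681, -0.0410141, -0.0164685]), 'grasp_force': 0.0, 'opening': 1.0004696129557196}
```

View pics/top0.png

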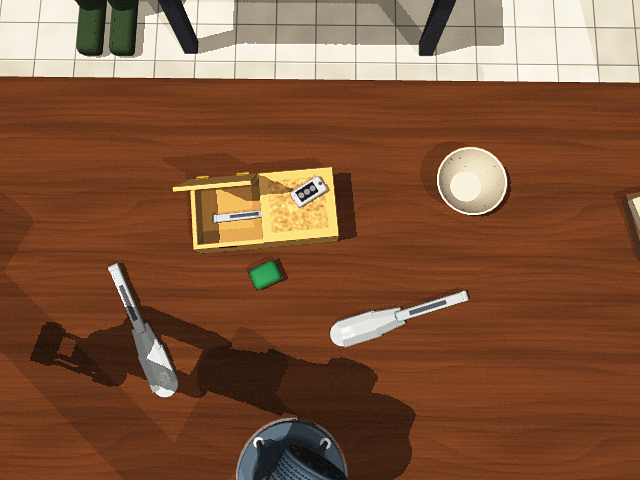

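View pics/side0.png

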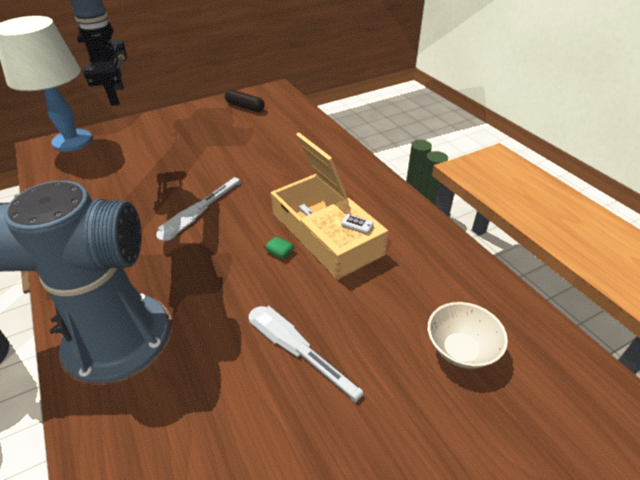

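The top view shows the box at about (190–340, 170–250), lid leaning half open on its far side, the real shoehorn's handle inside at (213–262, 216), the key fob at (309, 191) on the deck, and two larger decoys on the console. Now I'll fit the box, handle and lid from depth.

```bash
python3 - <<'E'
from h import *
X=np.load('top0.npy'); im=cv2.imread('pics/top0.png')
sub=X[150:260,165:350].reshape(-1,3); col=im[150:260,165:350].reshape(-1,3).astype(int)
m=(sub[:,2]>.072)&(sub[:,2]<.086)
P=sub[m]
# keep deck+rim in box footprint
r=cv2.minAreaRect(P[:,:2].astype(np.float32)); print('rim rect',r, np.median(P[:,2]))
D=P[P[:,1]<.07]; r=cv2.minAreaRect(D[:,:2].astype(np.float32)); print('deck',r,np.round(cv2.boxPoints(r),4).tolist())
print('rim pts y>0.1', np.round(np.c_[P[P[:,1]>.19]].min(0),3),np.round(P[P[:,1]>.19].max(0),3))
L=sub[(sub[:,2]>.1)&(sub[:,1]>.07)]
print('lid n',len(L),L.min(0),L.max(0))
c=L.mean(0);u,s,vt=np.linalg.svd(L-c,full_matrices=False);print('lid c',c,'n',vt[2],s)
# handle: gray pixels
g=(col.max(1)-col.min(1)<40)&(sub[:,2]<.035)&(sub[:,2]>.012)&(sub[:,1]>.06)&(sub[:,1]<.2)&(abs(sub[:,0]-.52)<.05)
H=sub[g];print('handle',len(H),cv2.minAreaRect(H[:,:2].astype(np.float32)),np.median(H[:,2]),H.min(0),H.max(0))
S=np.load('side0.npy')
s=S[130:280,265:395].reshape(-1,3)
L=s[(s[:,2]>.1)&(s[:,1]>.07)&(s[:,1]<.26)&(s[:,0]<.7)];c=L.mean(0);vt=np.linalg.svd(L-c,full_matrices=False)[2];print('side lid',len(L),c,vt[2],L.min(0),L.max(0))
D=s[(s[:,2]>.072)&(s[:,2]<.086)];print('side rect',cv2.minAreaRect(D[:,:2].astype(np.float32)))
E
```

```text
rim rect ((0.5232542157173157, 0.06179890036582947), (0.1457034945487976, 0.2860700488090515), 5.700590133666992) 0.08026121955963011
deck ((0.527522623538971, -0.0020380988717079163), (0.14151571691036224, 0.1580420732498169), 5.761398792266846) [[0.44920000433921814, 0.06949999928474426], [0.4650999903678894, -0.08780000358819962], [0.60589998960495, -0.07360000163316727], [0.5899999737739563, 0.08370000123977661]]
rim pts y>0.1 [0.439 0.191 0.072] [0.583 0.21  0.086]
lid n 799 [0.51998702 0.07042776 0.10035022] [0.58143415 0.2069481  0.21440611]
lid c [0.54298034 0.13687093 0.18123339] n [-0.91566633 -0.09098422 -0.39150612] [1.12833763 1.05705229 0.06390853]
handle 363 ((0.5137822031974792, 0.12186667323112488), (0.016062302514910698, 0.09995163977146149), 7.276443958282471) 0.023025971930045103 [0.50059603 0.07265725 0.01479683] [0.52682109 0.1709897  0.02901163]
side lid 923 [0.54483224 0.12898002 0.16321047] [0.9351819  0.10996504 0.33666379] [0.51939567 0.07048515 0.10040921] [0.57897933 0.21112044 0.21252347]
side rect ((0.5206847190856934, 0.061313748359680176), (0.14248839020729065, 0.28866297006607056), 5.764572620391846)
```

Box: centre ≈ (0.522, 0.0615), yaw 5.7°. Lid ≈ 1.19 rad, edge at (0.53, 0.135, 0.21). Handle yaw 7.3°, grip ≈ (0.512, 0.135). All of these match the given sizes. I'll move in front of the lid with the fingers shut.

```bash
python3 -m handwheel '[[0.03,-0.05,0,0,0,-0.06],[0.05,-0.09,0,0,0,-0.12],[0.07,-0.13,0,0,0,-0.18],[0.09,-0.17,0,0,0,-0.24],[0.11,-0.2,0,0,0,-0.3],[0.13,-0.235,0,0,0,-0.36],[0.15,-0.27,0,0,0,-0.42],[0.17,-0.305,0,0,0,-0.48]]' -1
```

```text
time_s: 1.67
position: [0.3449, 0.3051, 0.2479]
tcp_rot: [[-0.305, 0.952, 0.001], [0.952, 0.305, 0.0], [0.0, 0.001, -1.0]]
force: [-0.2, 0.5, -0.8]
opening: 0.484
grasp_force: 0.0
```

```bash
python3 -m handwheel '[[0.02,-0.034,0,0,0,-0.03],[0.038,-0.068,0,0,0,-0.06],[0.056,-0.1,0,0,0,-0.08],[0.075,-0.13,-0.01,0,0,-0.094],[0.088,-0.158,-0.03,0,0,-0.094],[0.088,-0.158,-0.058,0,0,-0.094],[0.088,-0.158,-0.058,0,0,-0.094],[0.088,-0.158,-0.058,0,0,-0.094]]' -1
python3 - <<'E'
from h import *
im,d=cap('side','side1.png');X=cloud('side',d)
p=bot.read_state()['position'];m=(X[...,2]>p[2]-.03)&(X[...,2]<.5)&(np.linalg.norm(X[...,:2]-p[:2],axis=-1)<.16)
Q=X[m]
for z in np.arange(.16,.46,.02):
    q=Q[(Q[:,2]>z)&(Q[:,2]<z+.02)]
    if len(q):print(round(z,2),len(q),np.round(q.min(0)-p,3)[:2],np.round(q.max(0)-p,3)[:2])
E
```

```text
time_s: 2.33
position: [0.4311, 0.1484, 0.1888]
tcp_rot: [[-0.126, 0.992, -0.004], [0.992, 0.126, -0.0], [0.0, -0.004, -1.0]]
force: [0.1, -0.2, 0.5]
opening: 0.009
grasp_force: 0.0
0.16 200 [-0.011 -0.077] [0.125 0.056]
0.18 260 [-0.014 -0.078] [0.117 0.055]
0.2 280 [-0.016 -0.079] [0.11  0.056]
0.22 98 [-0.091 -0.047] [0.088 0.026]
0.24 726 [-0.094 -0.051] [0.097 0.046]
0.26 1258 [-0.098 -0.051] [0.097 0.047]
0.28 367 [-0.053 -0.032] [0.02  0.016]
0.3 281 [-0.053 -0.032] [0.019 0.017]
0.32 479 [-0.053 -0.045] [0.031 0.034]
0.34 371 [-0.038 -0.04 ] [0.038 0.025]
0.36 339 [-0.036 -0.039] [0.033 0.016]
0.38 362 [-0.035 -0.038] [0.033 0.012]
0.4 348 [-0.034 -0.036] [0.029 0.011]
0.42 306 [-0.037 -0.062] [0.033 0.039]
0.44 410 [-0.05  -0.065] [0.043 0.05 ]
0.46 615 [-0.072 -0.067] [0.046 0.046]
```

View pics/side1.png

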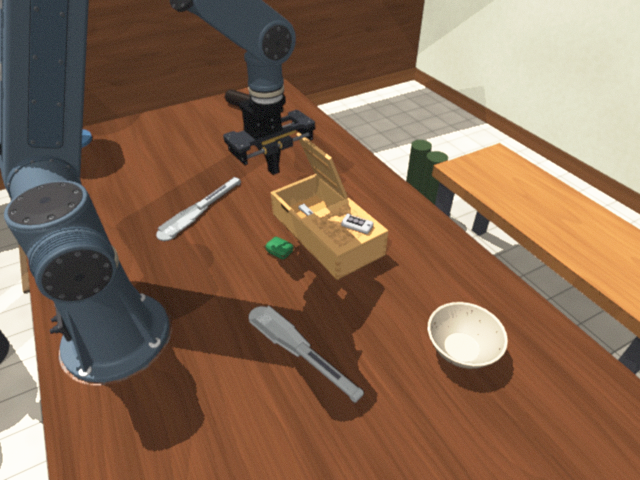

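The side view shows the shut fingers in front of the half-open lid at (315, 160). It also shows the gripper body's 190 mm side lying along the closing axis, which would foul the open lid at the grasp. So after the lid I'll slide the shoehorn towards the robot first. Pushing the lid now.

```bash
python3 -m handwheel '[[0.02,0,0,0,0,0],[0.045,0,0,0,0,0],[0.07,0,0,0,0,0],[0.09,0,0,0,0,0],[0.11,0,0,0,0,0],[0.128,0,0,0,0,0],[0.144,0,0,0,0,0],[0.155,0,0,0,0,0]]' -1
cat > lid.py <<'E'
from h import *
import sys
X0=np.array([.522,.0615]);c,s=np.cos(np.radians(5.7)),np.sin(np.radians(5.7))
def tobox(P):
    q=P[...,:2]-X0; return np.stack([q[...,0]*c+q[...,1]*s,-q[...,0]*s+q[...,1]*c,P[...,2]],-1)
def lidang():
    im,d=cams.capture('top');B=tobox(cloud('top',d)).reshape(-1,3)
    L=B[(B[:,2]>.1)&(B[:,2]<.225)&(B[:,0]>.03)&(B[:,0]<.16)&(B[:,1]>-.01)&(B[:,1]<.15)]
    return len(L),np.round(np.percentile(L,[5,50,95],axis=0),3).tolist()
E
python3 -c "
from lid import *
print(lidang(),bot.read_state()['position'],bot.read_state()['force'])"
```

```text
time_s: 3.05
position: [0.5878, 0.1508, 0.1915]
tcp_rot: [[-0.129, 0.992, 0.001], [0.992, 0.129, 0.001], [0.001, 0.001, -1.0]]
force: [-2.0, 0.6, -0.8]
opening: 0.006
grasp_force: 0.9
(1107, [[0.067, 0.009, 0.106], [0.082, 0.032, 0.161], [0.099, 0.061, 0.216]]) [0.59000916 0.15057963 0.19156743] [ 1.19791549  1.69562762 -0.62753786]
```

```bash
python3 -m handwheel '[[0.007,0,0,0,0,0],[0.01,0,0,0,0,0],[0.01,0,0,0,0,0],[-0.03,0,0.01,0,0,0],[-0.06,0,0.03,0,0,0.06],[-0.07,0,0.06,0,0,0.12],[-0.07,0,0.06,0,0,0.18],[-0.07,0,0.06,0,0,0.24]]' -1
python3 -c "
from lid import *
print(lidang())
s=bot.read_state();print(s['position'],s['tcp_rot'][:,1],s['joint_positions'])"
```

```text
time_s: 3.77
position: [0.5173, 0.149, 0.2523]
tcp_rot: [[-0.576, 0.817, 0.006], [0.817, 0.576, -0.0], [-0.003, 0.005, -1.0]]
force: [0.6, -0.2, 0.4]
opening: 0.002
grasp_force: 0.0
(1983, [[0.07, 0.011, 0.112], [0.093, 0.047, 0.166], [0.113, 0.083, 0.212]])
[0.51719813 0.14883727 0.25146551] [0.81529581 0.57903598 0.00317546] [ 4.16932382e+00  2.31807172e+01  9.44612496e+01 -3.67706473e-02
  6.21256064e+01 -3.11962874e+01]
```

```bash
python3 -m handwheel '[[0,-0.01,0,0,0,0.06],[0.01,-0.03,0,0,0,0.12],[0.0195,-0.0456,0,0,0,0.18],[0.0195,-0.0456,0,0,0,0.24],[0.0195,-0.0456,0,0,0,0.3],[0.0195,-0.0456,0,0,0,0.36],[0.0195,-0.0456,0,0,0,0.42],[0.0195,-0.0456,0,0,0,0.48]]' -1
python3 -m handwheel '[[0,0,0,0,0,0.046],[0,0,-0.03,0,0,0.046],[0,0,-0.06,0,0,0.046],[0,0,-0.09,0,0,0.046],[0,0,-0.11,0,0,0.046],[0,0,-0.12,0,0,0.046],[0,0,-0.12,0,0,0.046],[0,0,-0.12,0,0,0.046]]' -1
python3 -c "
from lid import *
s=bot.read_state();print(s['position'],tobox(s['position']),s['tcp_rot'],s['force'])
im,d=cap('side');cv2.imwrite('pics/s2.png',cv2.resize(im[80:300,200:440],None,fx=3,fy=2.7)[:600,:800])"
```

```text
time_s: 4.48
position: [0.5366, 0.103, 0.2496]
tcp_rot: [[-1.0, 0.0, 0.0], [0.0, 1.0, -0.0], [-0.0, -0.0, -1.0]]
force: [0.7, 0.2, 0.0]
opening: 0.002
grasp_force: 0.0
time_s: 5.15
position: [0.537, 0.1031, 0.1298]
tcp_rot: [[-0.996, -0.087, 0.0], [-0.087, 0.996, -0.0], [-0.0, -0.0, -1.0]]
force: [0.1, -1.0, 0.6]
opening: 0.005
grasp_force: 0.0
[0.53699245 0.10313788 0.12975547] [0.01905379 0.03994296 0.12975547] [[-9.96185054e-01 -8.72656670e-02  2.05134397e-04]
 [-8.72656870e-02  9.96185069e-01 -9.05784025e-05]
 [-1.96447439e-04 -1.08134045e-04 -9.99999975e-01]] [ 0.10343704 -1.02928544  0.58345222]
```

View pics/s2.png

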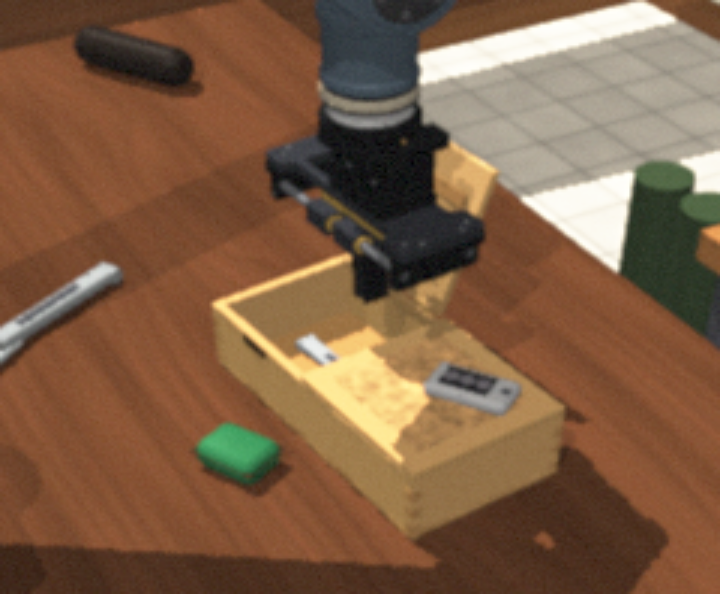

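The view shows the shut fingers at (372, 285) over the opening, clear of the lid and of the fob at (475, 388). Descending beside the handle.

```bash
python3 -m handwheel '[[0,0,-0.03,0,0,0],[0,0,-0.05,0,0,0],[0,0,-0.065,0,0,0],[0,0,-0.075,0,0,0],[0,0,-0.082,0,0,0],[0,0,-0.087,0,0,0],[0,0,-0.087,0,0,0],[0,0,-0.087,0,0,0]]' -1
```

```text
time_s: 5.87
position: [0.5373, 0.1031, 0.0432]
tcp_rot: [[-0.996, -0.088, 0.001], [-0.088, 0.996, -0.0], [-0.001, -0.0, -1.0]]
force: [0.1, 0.2, 0.2]
opening: 0.003
grasp_force: 0.0
```

```bash
python3 -m handwheel '[[-0.004,0,0,0,0,0],[-0.008,-0.001,0,0,0,0],[-0.012,-0.001,0,0,0,0],[-0.016,-0.002,0,0,0,0],[-0.02,-0.002,0,0,0,0],[-0.024,-0.002,0,0,0,0],[-0.024,-0.002,0,0,0,0],[-0.02,-0.002,0,0,0,0]]' -1
python3 -m handwheel '[[0.002,0,0.01,0,0,0],[0,0,0.05,0,0,-0.06],[0,0,0.09,0,0,-0.12],[-0.02,0.02,0.13,0,0,-0.18],[-0.04,0.06,0.16,0,0,-0.24],[-0.06,0.1,0.18,0,0,-0.3],[-0.08,0.14,0.18,0,0,-0.36],[-0.08,0.17,0.18,0,0,-0.42]]' 0
python3 - <<'E'
from lid import *
im,d=cap('top');X=cloud('top',d)
cv2.imwrite('pics/t3.png',cv2.resize(im[140:290,150:350],None,fx=4,fy=4))
sub=X[150:260,165:350].reshape(-1,3); col=im[150:260,165:350].reshape(-1,3).astype(int);B=tobox(sub)
g=(col.max(1)-col.min(1)<40)&(B[:,2]<.035)&(B[:,2]>.012)&(B[:,1]>.008)&(B[:,1]<.13)&(abs(B[:,0])<.058)
H=B[g];print(len(H),cv2.minAreaRect(H[:,:2].astype(np.float32)),np.median(H[:,2]),H.min(0),H.max(0))
v=cv2.fitLine(H[:,:2].astype(np.float32),cv2.DIST_HUBER,0,.01,.01).ravel();print(v)
s=bot.read_state();print(s['position'],s['tcp_rot'][:,1],s['opening'])
E
```

```text
time_s: 6.53
position: [0.5147, 0.1012, 0.0423]
tcp_rot: [[-0.996, -0.088, -0.004], [-0.088, 0.996, 0.0], [0.004, 0.0, -1.0]]
force: [0.7, -0.7, 0.6]
opening: 0.008
grasp_force: 0.0
time_s: 7.2
position: [0.4411, 0.2482, 0.2218]
tcp_rot: [[-0.742, 0.67, 0.0], [0.67, 0.742, -0.0], [-0.0, 0.0, -1.0]]
force: [0.1, -0.7, 1.1]
opening: 0.473
grasp_force: 0.0
381 ((-0.033226944506168365, 0.05812979117035866), (0.018374331295490265, 0.10126296430826187), 15.880016326904297) 0.02288241478217677 [-0.0522159   0.01063341  0.01258049] [-0.01445727  0.10812143  0.02871883]
[ 0.24121487 -0.97047174 -0.03366519  0.05838846]
[0.44008549 0.25428431 0.22197965] [0.67208677 0.7404583  0.00457016] 0.4811018330079432
```

View pics/t3.png

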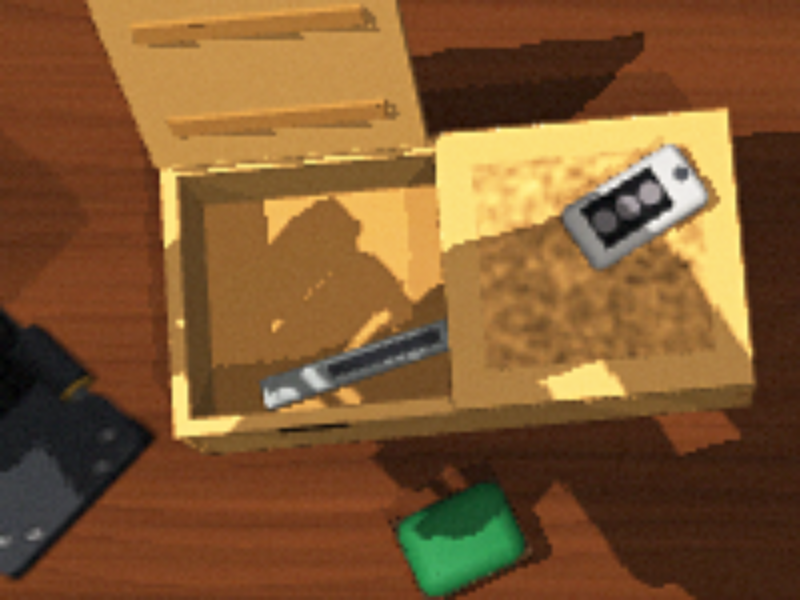

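The crop shows the lid fully back and the handle now yawed about 14° in the box frame, near the robot-side wall at (270–440, 330–390). That is too tight for the fingers at the handle end, so I'll pinch it near the deck edge with the tool square to the box. That aligns it parallel, and then I can regrasp at the handle.

```bash
python3 -m handwheel '[[0,-0.03,0,0,0,-0.06],[0.01,-0.06,0,0,0,-0.12],[0.02,-0.09,0,0,0,-0.18],[0.03,-0.12,0,0,0,-0.24],[0.04,-0.15,0,0,0,-0.3],[0.052,-0.172,0,0,0,-0.367],[0.052,-0.172,0,0,0,-0.367],[0.052,-0.172,0,0,0,-0.367]]' -0.35
python3 -m handwheel '[[0,0,-0.02,0.006,-0.061,0],[0,0,-0.05,0.006,-0.061,0],[0,0,-0.08,0.006,-0.061,0],[0,0,-0.1,0.006,-0.061,0],[0,0,-0.11,0.006,-0.061,0],[0,0,-0.11,0.006,-0.061,0],[0,0,-0.11,0.006,-0.061,0],[0,0,-0.11,0.006,-0.061,0]]' -0.35
python3 - <<'E'
from lid import *
s=bot.read_state();R=s['tcp_rot'];p=s['position'];print(p,tobox(p),tobox(p+.025*R[:,2]),R,np.degrees(np.arctan2(R[1,1],R[0,1])),s['opening']*87)
im,d=cap('side');cv2.imwrite('pics/s4.png',cv2.resize(im[120:300,240:430],None,fx=4,fy=3.3)[:600,:800])
E
```

```text
time_s: 7.92
position: [0.4952, 0.0741, 0.2198]
tcp_rot: [[-0.107, 0.994, -0.001], [0.994, 0.107, 0.0], [0.0, -0.001, -1.0]]
force: [-1.7, 0.4, -0.4]
opening: 0.327
grasp_force: 0.0
time_s: 8.58
position: [0.495, 0.0761, 0.1107]
tcp_rot: [[-0.11, 0.986, 0.122], [0.994, 0.11, 0.012], [-0.001, 0.123, -0.992]]
force: [0.5, -0.7, -0.5]
opening: 0.323
grasp_force: 0.0
[0.49499763 0.07605288 0.11068301] [-0.02542347  0.01716279  0.11068301] [-0.02235193  0.01716275  0.08587242] [[-0.11046097  0.98633277  0.12225402]
 [ 0.99387949  0.10979385  0.01220101]
 [-0.00138848  0.1228535  -0.99242385]] 6.351743531645598 28.131233720950583
```

View pics/s4.png

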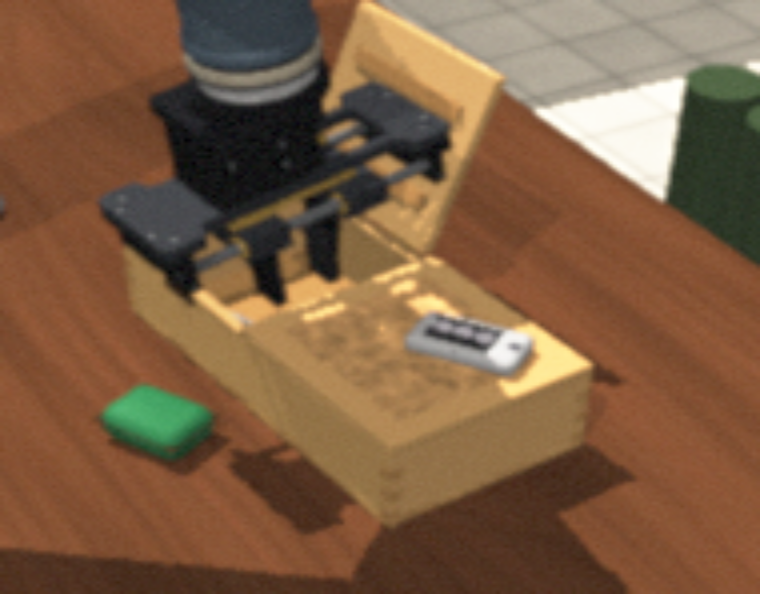

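The side crop shows the open fingers at (270, 270) and (325, 245), just above the opening and lined up with it; lid and fob are clear. I'll correct the lateral offset and descend.

```bash
python3 -m handwheel '[[-0.0035,0.009,0,0,0,0],[-0.0035,0.009,0,0,0,0],[-0.0035,0.009,-0.015,0,0,0],[-0.0035,0.009,-0.03,0,0,0],[-0.0035,0.009,-0.04,0,0,0],[-0.0035,0.009,-0.048,0,0,0],[-0.0035,0.009,-0.053,0,0,0],[-0.0035,0.009,-0.055,0,0,0]]' -0.35
python3 -c "
from lid import *
s=bot.read_state();R=s['tcp_rot'];p=s['position'];print(p,tobox(p+.025*R[:,2]),s['force'],s['moment'])"
```

```text
time_s: 9.3
position: [0.4912, 0.0845, 0.0548]
tcp_rot: [[-0.109, 0.987, 0.121], [0.994, 0.108, 0.012], [-0.001, 0.122, -0.993]]
force: [1.1, -0.1, 0.4]
opening: 0.326
grasp_force: 0.0
[0.4912118  0.08452359 0.05475131] [-0.02530527  0.02596646  0.02993732] [ 1.12272688 -0.14791819  0.37074208] [-0.12572626  0.1282291   0.01108562]
```

No contact, now 12 mm lower and pinch gently.

```bash
python3 -m handwheel '[[0,0,-0.004,0,0,0],[0,0,-0.008,0,0,0],[0,0,-0.012,0,0,0],[0,0,-0.0125,0,0,0],[0,0,-0.0125,0,0,0],[0,0,-0.0125,0,0,0],[0,0,-0.0125,0,0,0],[0,0,-0.0125,0,0,0]]' -0.35
python3 -m handwheel '[[0,0,0,0,0,0],[0,0,0,0,0,0],[0,0,0,0,0,0],[0,0,0,0,0,0],[0,0,0,0,0,0],[0,0,0,0,0,0],[0,0,0,0,0,0],[0,0,0,0,0,0]]' -0.7
python3 -c "
from lid import *
s=bot.read_state();R=s['tcp_rot'];p=s['position'];print(tobox(p+.025*R[:,2]),s['force'],s['moment'],s['opening']*87)"
```

```text
time_s: 9.97
position: [0.4916, 0.0843, 0.0428]
tcp_rot: [[-0.109, 0.987, 0.122], [0.994, 0.108, 0.012], [-0.001, 0.123, -0.992]]
force: [-0.2, 0.4, -0.6]
opening: 0.327
grasp_force: 0.2
time_s: 10.63
position: [0.4916, 0.0843, 0.0428]
tcp_rot: [[-0.109, 0.987, 0.122], [0.994, 0.108, 0.012], [-0.001, 0.123, -0.992]]
force: [1.5, -0.4, 1.5]
opening: 0.186
grasp_force: 27.3
[-0.02492957  0.02573095  0.01793979] [ 1.47973347 -0.43891717  1.50201852] [-0.12082626  0.03219727  0.05551668] 16.213788345269947
```

Pinched at 16.2 mm, so the handle is now parallel to the box. Next: open a little, slide along to the grip place, lower slightly and grasp.

```bash
python3 -m handwheel '[[0,0,0,0,0,0],[0,0,0,0,0,0],[0,0,0,0,0,0],[-0.0012,0.012,0,0,0,0],[-0.0025,0.025,0,0,0,0],[-0.004,0.038,0,0,0,0],[-0.004,0.038,-0.002,0,0,0],[-0.004,0.038,-0.004,0,0,0]]' -0.45
python3 -c "
from lid import *
s=bot.read_state();R=s['tcp_rot'];p=s['position'];print(tobox(p+.025*R[:,2]),s['force'],s['opening']*87)
im,d=cap('side');cv2.imwrite('pics/s5.png',cv2.resize(im[120:300,240:430],None,fx=4,fy=3.3)[:600,:800])"
```

```text
time_s: 11.3
position: [0.4869, 0.1227, 0.0384]
tcp_rot: [[-0.11, 0.987, 0.121], [0.994, 0.109, 0.012], [-0.001, 0.122, -0.993]]
force: [-0.9, 0.2, -0.4]
opening: 0.279
grasp_force: 0.1
[-0.02579138  0.06443265  0.0135631 ] [-0.88443367  0.21352764 -0.41866385] 24.26918692199572
```

View pics/s5.png

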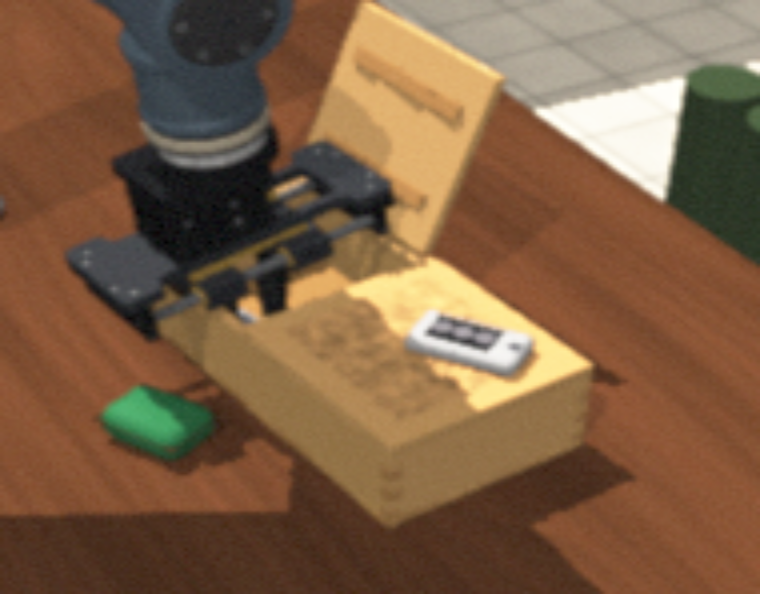

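Fingers straddle the handle at (260, 290), clear of the lid. Closing and checking the grip.

```bash
python3 -m handwheel '[[0,0,0,0,0,0],[0,0,0,0,0,0],[0,0,0,0,0,0],[0,0,0,0,0,0],[0,0,0,0,0,0],[0,0,0,0,0,0],[0,0,0.001,0,0,0],[0,0,0.003,0,0,0]]' -1
```

```text
time_s: 12.02
position: [0.4872, 0.1223, 0.0415]
tcp_rot: [[-0.108, 0.987, 0.121], [0.994, 0.108, 0.012], [-0.001, 0.122, -0.993]]
force: [-0.0, -0.3, -1.4]
opening: 0.186
grasp_force: 28.8
```

Held at 16.2 mm. Now tilting about the blade tip to 18°.

```bash
python3 -m handwheel '[[0,-0.001,0.007,0.02,0.002,0],[0,-0.003,0.014,0.039,0.004,0],[0,-0.005,0.021,0.059,0.006,0],[0.001,-0.007,0.028,0.079,0.008,0],[0.001,-0.009,0.035,0.098,0.01,0],[0.001,-0.012,0.041,0.118,0.012,0],[0.002,-0.0145,0.047,0.137,0.014,0],[0.002,-0.017,0.054,0.157,0.016,0]]' -1
python3 -c "
from lid import *
s=bot.read_state();R=s['tcp_rot'];p=s['position'];print(tobox(p),s['force'],s['moment'],s['opening']*87,R)
im,d=cap('side');cv2.imwrite('pics/s6.png',cv2.resize(im[120:300,240:430],None,fx=4,fy=3.3)[:600,:800])"
```

```text
time_s: 12.68
position: [0.4896, 0.1052, 0.0962]
tcp_rot: [[-0.104, 0.99, 0.091], [0.945, 0.07, 0.32], [0.311, 0.119, -0.943]]
force: [-1.0, 0.3, -0.4]
opening: 0.185
grasp_force: 28.8
[-0.02787901  0.04674713  0.09616625] [-0.98039655  0.25388116 -0.43704098] [-0.24473066  0.1337275  -0.01879842] 16.06392619156096 [[-0.10414777  0.99038194  0.09108708]
 [ 0.94479722  0.06991307  0.32010993]
 [ 0.31066291  0.11939755 -0.9429914 ]]
```

View pics/s6.png

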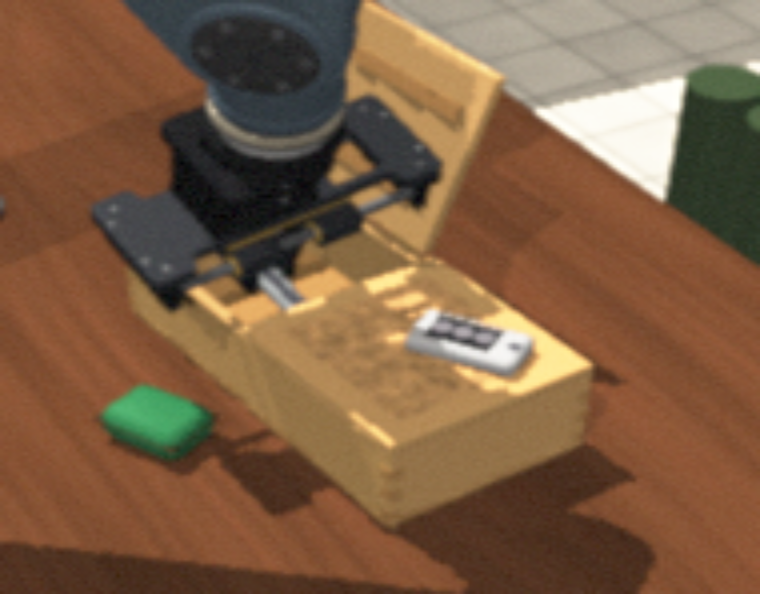

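Handle tilted up at (280, 288), forces below 1 N. Drawing it out along its own axis.

```bash
python3 -m handwheel '[[-0.001,0.014,0.0045,0,0,0],[-0.003,0.031,0.01,0,0,0],[-0.005,0.048,0.0155,0,0,0],[-0.0065,0.065,0.021,0,0,0],[-0.008,0.082,0.0265,0,0,0],[-0.01,0.099,0.032,0,0,0],[-0.0115,0.116,0.0375,0,0,0],[-0.0135,0.133,0.043,0,0,0]]' -1
python3 -c "
from lid import *
s=bot.read_state();p=s['position'];print(tobox(p),s['force'],s['opening']*87,s['joint_positions'],lidang())"
```

```text
time_s: 13.4
position: [0.4755, 0.2394, 0.1388]
tcp_rot: [[-0.104, 0.99, 0.091], [0.946, 0.07, 0.318], [0.308, 0.119, -0.944]]
force: [0.7, -0.5, -1.5]
opening: 0.181
grasp_force: 29.2
[-0.02865129  0.18163418  0.13880617] [ 0.67238846 -0.45827986 -1.53480158] 15.777069768673481 [  4.9350598   30.86144352 109.85478419  31.36173772  36.39225751
 -25.21792295] (3485, [[0.068, 0.014, 0.11], [0.092, 0.077, 0.169], [0.113, 0.135, 0.215]])
```

```bash
python3 -m handwheel '[[-0.002,0.017,0.006,0,0,0],[-0.0035,0.035,0.012,0,0,0],[-0.005,0.05,0.018,0,0,0],[-0.005,0.06,0.04,0,0,0],[-0.005,0.06,0.07,0,0,0],[-0.005,0.06,0.1,0,0,0],[-0.005,0.06,0.13,0,0,0],[-0.005,0.06,0.15,0,0,0]]' -1
python3 -m handwheel '[[0,0,0,0,0,0],[0,0,0,0,0,0],[0,0,0,0,0,0],[0,0,0,0,0,0],[0,0,0,0,0,0],[0,0,0,0,0,0],[0,0,0,0,0,0],[0,0,0,0,0,0]]' -1
python3 -c "
from lid import *
s=bot.read_state();p=s['position'];print(p,s['force'],s['opening']*87,s['grasp_force'],s['qvel'],lidang())
im,d=cap('side','s7.png')
for q in('blade_tip','handle_grip','key_fob','earbud_case','bowl'):
  X=cloud('side',d)
  for r in models.tip_of(q,'side')[:3]:
    u,v=map(int,r['position']);print(q,u,v,round(r['conf'],2),np.round(X[v,u],3))"
```

```text
time_s: 14.12
position: [0.4713, 0.2986, 0.2912]
tcp_rot: [[-0.105, 0.99, 0.094], [0.945, 0.07, 0.318], [0.309, 0.122, -0.943]]
force: [1.5, 0.1, -1.3]
opening: 0.18
grasp_force: 29.6
time_s: 14.78
position: [0.4708, 0.2983, 0.288]
tcp_rot: [[-0.103, 0.991, 0.089], [0.945, 0.07, 0.318], [0.309, 0.117, -0.944]]
force: [0.2, -0.7, -1.3]
opening: 0.184
grasp_force: 29.6
[0.47075439 0.29827767 0.28801415] [ 0.24056933 -0.66313425 -1.30167329] 15.979745920016946 29.636276657693088 [-0.1083455  -0.26462834 -0.18592227  0.02771728  0.032913   -0.03546635] (3362, [[0.07, 0.013, 0.109], [0.093, 0.075, 0.166], [0.113, 0.136, 0.212]])
blade_tip 299 147 0.77 [0.501 0.151 0.206]
blade_tip 250 313 0.69 [ 0.259 -0.081  0.005]
blade_tip 160 238 0.61 [0.153 0.244 0.005]
handle_grip 226 188 0.96 [0.365 0.345 0.016]
handle_grip 337 381 0.86 [ 0.335 -0.311  0.018]
handle_grip 254 94 0.72 [0.455 0.286 0.29 ]
key_fob 358 224 0.63 [ 0.549 -0.036  0.094]
earbud_case 282 250 0.56 [0.39  0.036 0.027]
bowl 281 249 0.68 [0.389 0.038 0.029]
bowl 461 347 0.59 [ 0.586 -0.357  0.006]
```

View pics/s7.png

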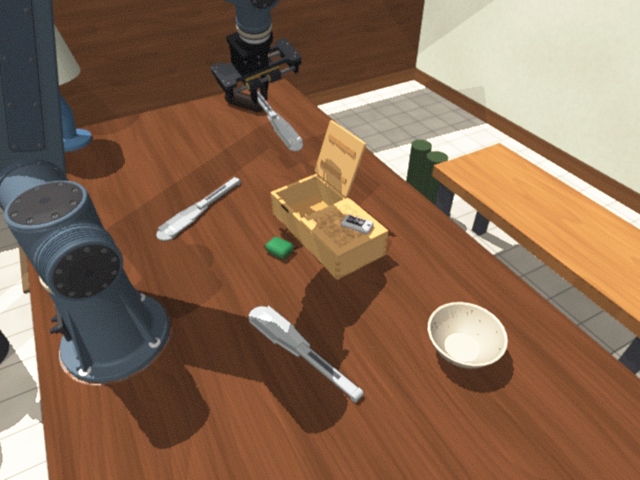

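The shoehorn is held at (275, 120), blade tip at z ≈ 0.206 m. The lid is open and everything else is in place.

```bash
python3 -c "
from rig import bot
print(bot.hand_in())"
```

```text
the job is handed in; nothing more can be done
None
```

The job is handed in (no verdict came back): the lid is fully back at about 1.95 rad, and the shoehorn is held still by its handle with its blade tip about 0.2 m above the console; the fob, earbud case and bowl look undisturbed.

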